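# Push a blank against the fence and stop of a drilling board

## Robot

A 6-joint arm with a two-finger parallel gripper is mounted at the origin on a cart in front of the work surface, level with it; the furniture and walls round the work are solid. World frame = base frame: x ahead of the robot, y to its left, z up, the work surface at z = 0. Lengths are in m, angles in rad, forces in N, time in s.
With the tool pointing down it reaches from about 0.325 to 0.775 m from the base axis. Payload 5.5 kg.
Tool frame: the origin (TCP) lies where the fingers leave the gripper's body, on its centre line; the fingertips stand 80 mm ahead of it and the grasp point (between the pads) lies 61 mm ahead of it; z points along the fingers, y is the line along which they close (so a half turn about z gives the same grasp; the last joint's range is limited). The gripper opens to 88 mm and grips with 3 to 60 N. Pads are 20 mm wide; open, the fingers measure 115 mm over their backs; the gripper's body (75 mm by 178 mm) begins 61 mm behind the grasp point.
Start: joints at [1.206, 0.091, 1.231, -0, 1.82, -0.057], TCP at [0.182, 0.572, 0.303] pointing down, gripper open.
Joint ranges: [-2.87, 2.87], [-0.86, 2.18], [0.17, 2.46], [-1.51, 4.65], [0.06, 2.69], [-2.65, 2.65]. Speed limits (rad/s): [2.57, 2.57, 3.01, 3.14, 3.14, 3.14].

## Interface

Orientations are given as a unit quaternion [w, x, y, z].
In Python, from plant import r gives the robot as it stands.
- The arm moves only by the tool apply_moves, never from a script. Its argument "motion" is a list of rows, each a list of 7 numbers: the shift along the tool's x, y, z scaled (see below), then the turn, a rotation vector about the tool's x, y, z scaled (see below), then the gripper command: -1 is fully open, 1 is shut, values between are in proportion. A call has 1 to 8 rows; each row shifts and turns the commanded pose from where the row before left it, along the tool's axes as they then stand; what a row does not reach is not made up. The controller multiplies each number of a shift by 0.025 m and each number of a turn by 0.12 rad. A row lasts 1/8 s, in which the tool goes at most 62.5 mm and 10.7 degrees, less where a joint would pass 70% of its speed; a pose out of reach is approached as far as the arm can. A call with a number of a shift or a turn outside -1 to 1 is refused whole. A call with a gripper value outside its range is refused whole. The fingers move at their own pace and stop on an object; "newtons" is the grip in N (left out, the last holds). Time passes only in rows, so rows that do not move let the fingers close. It gives the time, the measured TCP pose, the force, the opening and the grip force at its end, in the units of the state.
- r.read_state(): the state, without advancing time (a new reading comes with each control period).
- r.get_image(name): name is "side" or "top" or "wrist"; returns a dict with "pixels" (400x640x3 uint8, red, green, blue), "range_z" (400x640 float32, m along the optical axis (not along the pixel's ray), 0 where there is no reading), "fx", "fy", "cx", "cy" (pixels), "cam_to_world" (4x4, takes a point from camera to world coordinates). Camera axes: x right, y down, z forward; pixel columns grow to the right and rows downward; lengths in m; the calibration is good to about 2 mm. The wrist camera is an equidistant fisheye: a pixel r from the principal point sees the ray r / f radians off the axis. A picture is of the moment at which its call begins.
- r.close_job(): hands the job in; it is judged then, once.
Trained networks look in a picture, given as the dict that the camera call returned (one of the last four; its "shot" number tells which), for a name from the list of things; names that differ only in an ending like _2 or _b are one class to them, and where a whole thing is asked for, a point or a joint stands for the part that bears it (a point fixed in the world has none). Each returns a list of dicts, best first, with "score" (0 to 1); they miss things now and then, are a little off and sometimes report something else, mostly with a low value. They report only what shows in the picture. A call takes as long as a camera call. They do not tell look-alikes from the thing itself.
- r.spot_in(picture, name): "xyz" ([x, y, z] in m, in world coordinates, good to about 4 mm: the middle of the surface that is visible of it).
- r.mark_of(picture, name): "xyz" ([x, y, z] in m, in world coordinates, good to about 4 mm: a listed point, or the origin of a listed thing).
The state is a dict: "t": time; "joint_pos": joint angles; "qd": joint speeds; "joint_torque": joint torques, N m; "tool_pos": TCP position; "ee_rot": TCP orientation; "wrist_force": force on the tool from outside, world axes, zero at the start; "moment": the same for the moment, N m; "finger_gap": finger opening in m; "finger_force": force on a finger pad.
Only numpy, scipy, OpenCV 4.12 (cv2) and the standard library are available. Lean on these libraries where they do the work, as an engineer would, in place of code of your own. Each camera call takes 0.05 s, during which the arm holds its last target. There are 200 camera calls.

## Task

Push the wooden blank across the white drilling board until its long far side lies flat against the aluminium fence and its right-hand end touches the black stop, ready to be clamped for drilling. Only push it with the fingers: never lift or tip it. Leave the nut, the tape roll and the pipe coupling where they are, and finish with the hand clear.

Things in the scene. Friction and masses are not known exactly. Their poses are not given: they have to be found in the camera images.
- board: white drilling board, 340 (x) x 320 (y) x 9 mm thick, fixed flat on the bench. Origin: centre of its underside. Its x axis points away from the robot to the fence, y to the left, z up. The fence is a straight aluminium bar along the whole far side; its near face is the plane x = +130 mm of the board, it is 25 mm deep and rises 25 mm above the board's top (34 mm above the origin). The work is slid about on the board's top, at z = 9 mm
- stop: black stop block, 30 mm wide (y), clamped on the fence at a place that varies and fixed there, at the right of the blank; axes parallel to the board's. Origin: on the board's top, at the fence's near face, mid-width. Its steel-faced stop face looks left (+y) at y = +15 mm of the stop; it projects 55 mm from the fence toward the robot and stands 42 mm above the board's top; an orange knob of 22 mm diameter above the fence reaches 58 mm above the board's top
- blank: loose brown wooden blank, 90 (x) x 130 (y) x 32 mm high, about 0.3 kg, with two dark dowel holes on top; too wide to pinch. Origin: centre of its underside. At the start it lies flat on the board, up to 0.35 rad askew, its long far side (+x face) turned roughly to the fence, its right-hand end (-y face) roughly to the stop. It slides with a few newtons
- far_left (a point): the far left corner of the blank (blank's x = +45, y = +65 mm), at mid-height
- far_right (a point): the far right corner of the blank (x = +45, y = -65 mm), at mid-height
- near_right (a point): the near right corner of the blank (x = -45, y = -65 mm), at mid-height
- nut: big pale brass-coloured round-edged nut, about 41 mm across, 18 mm high, loose, flat on the board near its near left corner; leave alone. Origin: about 1 mm above the centre of its underside
- tape: roll of black tape, 66 mm across, 20 mm high, loose, flat on the board near its near right corner; leave alone. Origin: centre of its underside
- coupling: grey pipe coupling, a tube 36 mm across, 42 mm high, loose, standing near the board's right edge; leave alone. Origin: centre of its underside
Things that resemble listed ones, but are neither listed nor needed, are in the scene too. Leave any turquoise look-alike of the blank alone.

How it is judged:
At the end, for the whole second after the job is handed in: The blank lies flat on the board at rest; both its far corners are within 3 mm of the fence's near face, both right-hand corners within 3 mm of the stop's face; nut, tape and coupling have moved less than 15 mm (x of far_left in the frame of board between 0.127 and 0.133 m and x of far_right in the frame of board between 0.127 and 0.133 m and y of far_right in the frame of stop between 0.012 and 0.018 m and y of near_right in the frame of stop between 0.012 and 0.018 m and z of blank in the frame of board below 0.012 m and linear speed of blank below 0.01 m/s and distance of each of nut, tape, coupling from where it was at the start of the episode below 0.015 m); the robot touches nothing.
It fails at once if the blank is lifted off the board (8 mm or more) (z of blank in the frame of board above 0.017 m).
It fails at once if the blank is tipped (more than 0.15 rad) (angle between blank's own z axis and vertical above 0.15 rad).
It fails at once if the nut is moved (15 mm or more) (distance of nut from where it was at the start of the episode above 0.015 m).
It fails at once if the tape roll is moved (15 mm or more) (distance of tape from where it was at the start of the episode above 0.015 m).
It fails at once if the pipe coupling is moved (15 mm or more) (distance of coupling from where it was at the start of the episode above 0.015 m).
It also fails if it takes over 64 s, if anything falls off the work surface, if the arm or the gripper's body presses on something with over 40 N, if the wrist force passes 120 N, or if a joint passes its speed limit or range.

## Working session

There is one attempt and no reset: what is moved stays moved. The work goes in short steps, Python scripts to look and compute and a tool call to move; the robot and the scene stay as the last step left them, time stands still between calls to the robot, and variables do not carry over. Pictures are saved under pics/ and viewed, at most 10 in all, crops included, and the job is handed in when it is done.

Besides the shell and the picture viewer there is one more tool, called by a JSON object that holds its "method" and its "body", one argument or row to a line. apply_moves: Moves the arm, as the interface text tells. Shifts and turns lie within -1 to 1; 1 stands for 0.025 m of shift or 0.12 rad of turn. Its arguments: {"type":"object","properties":{"motion":{"type":"array","items":{"type":"array","items":{"type":"number","minimum":-1,"maximum":1}}},"newtons":{"type":"number"}},"required":["motion"]}

```bash
mkdir -p pics; ls
python3 - <<'E'
from plant import r
import cv2,numpy as np
p=r.get_image("top"); s=r.get_image("side")
cv2.imwrite("pics/top.png",p["pixels"][...,::-1]); cv2.imwrite("pics/side.png",s["pixels"][...,::-1])
for n in ["board","stop","blank","far_left","far_right","near_right","nut","tape","coupling"]:
  for nm,q in (("top",p),("side",s)):
    for d in r.mark_of(q,n)[:3]: print(n,nm,np.round(d["xyz"],4),round(d["score"],2))
st=r.read_state();print(st["t"],st["tool_pos"],st["ee_rot"])
print(p["cam_to_world"].round(3),p["fx"],p["cx"],p["cy"])
E
```

```text
pics
board top [ 0.5178  0.2269 -0.002 ] 0.64
board top [0.5852 0.2067 0.0203] 0.2
board side [ 0.5196  0.2295 -0.0009] 0.71
stop top [0.4944 0.0924 0.0063] 0.65
stop side [0.6626 0.1363 0.009 ] 0.82
stop side [0.5392 0.2693 0.0106] 0.3
blank top [0.541  0.2666 0.0134] 0.91
blank top [ 0.2245  0.3761 -0.0006] 0.79
blank side [0.2282 0.3806 0.0027] 0.88
blank side [0.5409 0.2714 0.0075] 0.79
far_left top [0.2992 0.3987 0.0141] 0.97
far_left top [0.5813 0.3343 0.0245] 0.85
far_left top [ 5.170e-01  2.273e-01 -1.000e-04] 0.23
far_left side [0.2972 0.4051 0.0143] 0.92
far_left side [0.5828 0.3336 0.0239] 0.64
far_right top [0.5864 0.2097 0.0269] 0.88
far_right top [0.223  0.2988 0.0168] 0.56
far_right side [0.219  0.3003 0.0186] 0.85
far_right side [0.5832 0.2061 0.0321] 0.79
near_right top [0.1453 0.353  0.0131] 0.92
near_right top [0.4946 0.2016 0.0205] 0.91
near_right top [0.5177 0.2281 0.0007] 0.59
near_right side [0.5003 0.2017 0.027 ] 0.97
near_right side [0.1496 0.3504 0.0193] 0.82
nut top [0.3795 0.336  0.0051] 0.74
nut side [0.3794 0.3387 0.0074] 0.49
tape side [0.4127 0.1147 0.0077] 0.74
coupling top [0.495  0.0914 0.0083] 0.41
coupling side [0.4959 0.089  0.0079] 0.64
1.0 [0.18177645 0.57181515 0.3026586 ] [1.36898100e-05 1.53273466e-01 9.88183811e-01 4.44123284e-06]
[[ 0.029 -0.996  0.079  0.373]
 [-1.    -0.029 -0.005  0.226]
 [ 0.008 -0.079 -0.997  1.157]
 [ 0.     0.     0.     1.   ]] 433.63373363353594 311.7155033820756 196.2391768531968
```

View pics/top.png

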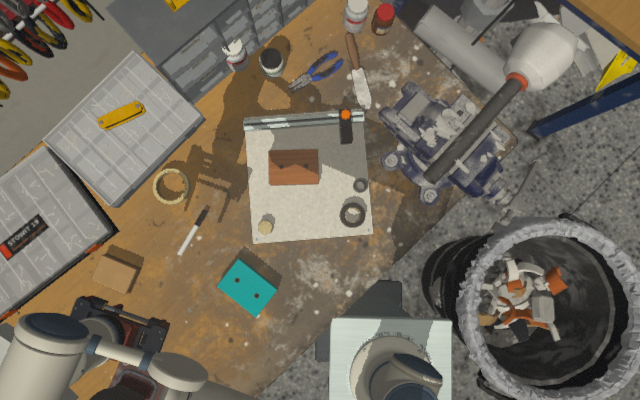

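View pics/side.png

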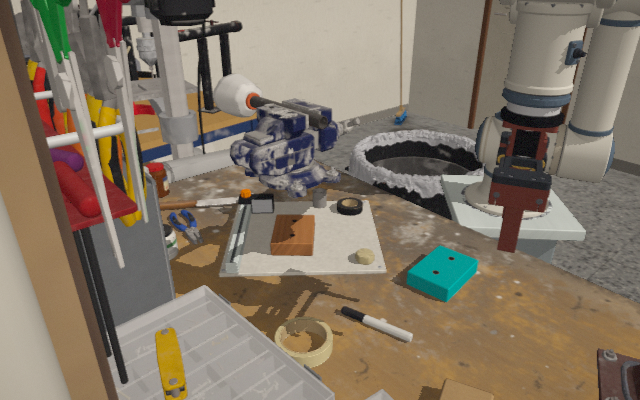

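Candidates for the blank are the brown block with two holes on the white board (top 294,167), the turquoise look-alike (247,288) and a plain tan block (117,272). I choose the brown one on the board. It sits slightly askew, with the stop at top (346,125). Next I'll measure the geometry and check the choice in a crop.

```bash
cat > h.py <<'E'
from plant import r
import cv2,numpy as np
def cloud(p):
    v,u=np.mgrid[:400,:640]; z=p["range_z"]
    c=np.stack([(u-p["cx"])/p["fx"]*z,(v-p["cy"])/p["fy"]*z,z,np.ones_like(z)],-1)
    return (c@p["cam_to_world"].T)[...,:3]
def rect(P,m):
    q=P[m][:,:2].astype(np.float32)*1000
    b=cv2.boxPoints(cv2.minAreaRect(q)); return b.round(1)
def measure(p):
    P=cloud(p); hsv=cv2.cvtColor(p["pixels"],cv2.COLOR_RGB2HSV)
    roi=(P[...,0]>.3)&(P[...,0]<.72)&(P[...,1]>.03)&(P[...,1]<.45)&(p["range_z"]>0)
    z=P[...,2]; brown=roi&(hsv[...,0]<16)&(hsv[...,1]>90)&(z>.034)&(z<.05)&(P[...,0]<.66)&(P[...,1]>.15)
    white=roi&(z<.018)&(z>.004)&(hsv[...,1]<50)&(hsv[...,2]>110)
    stop=roi&(hsv[...,2]<70)&(z>.043)&(P[...,0]>.56)
    fence=roi&(z>.028)&(z<.04)&(P[...,0]>.63)&(hsv[...,1]<60)&(hsv[...,2]>90)
    return P,dict(brown=brown,white=white,stop=stop,fence=fence)
E
python3 - <<'E'
from h import *
p=r.get_image("top"); P,M=measure(p)
for k,m in M.items():
    print(k,m.sum(),np.median(P[m][:,2]).round(4)); print(rect(P,m).tolist())
o=p["pixels"][95:255,230:390].copy()
cv2.imwrite("pics/crop.png",cv2.resize(o,None,fx=3.7,fy=3.7,interpolation=cv2.INTER_CUBIC)[...,::-1])
E
```

```text
brown 1665 0.0408
[[489.1000061035156, 330.6000061035156], [496.70001220703125, 203.1999969482422], [586.5999755859375, 208.60000610351562], [578.9000244140625, 336.0]]
white 10816 0.0089
[[283.1000061035156, 366.79998779296875], [319.79998779296875, 25.700000762939453], [721.2000122070312, 68.9000015258789], [684.5, 410.0]]
stop 284 0.0508
[[604.5999755859375, 147.1999969482422], [619.2000122070312, 27.600000381469727], [703.0, 37.79999923706055], [688.4000244140625, 157.39999389648438]]
fence 858 0.0338
[[622.2000122070312, 403.6000061035156], [653.5, 86.80000305175781], [691.5, 90.5], [660.2000122070312, 407.3999938964844]]
```

View pics/crop.png

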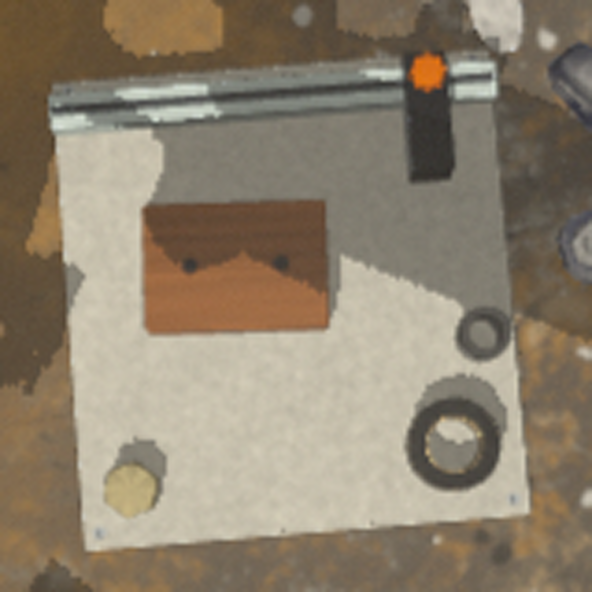

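The crop confirms it: a brown blank with two dark holes (crop 235,265), stop at (430,110), nut (130,490), tape (455,445), coupling (483,333). Next I'll fit the fence and stop lines.

```bash
cat >> h.py <<'E'
def rfit(a,b):  # b = k*a + c, robust
    k=cv2.fitLine(np.float32(np.c_[a,b]),cv2.DIST_HUBER,0,1e-3,1e-3).ravel(); s=k[1]/k[0]; return s,k[3]-s*k[2]
def geom(p):
    P,M=measure(p); out={}
    m=M["fence"]&(abs(P[...,2]-.034)<.005)
    lo,hi=[],[]
    for c in np.unique(np.where(m)[1]):
        q=P[:,c][m[:,c]]
        if len(q)>=4:
            a=q[q[:,0].argmin()]; b=q[q[:,0].argmax()]; lo.append(a); hi.append(b)
    lo=np.array(lo);hi=np.array(hi)
    out["fence_near"]=rfit(lo[:,1],lo[:,0]); out["fence_far"]=rfit(hi[:,1],hi[:,0])
    m=M["stop"]&(abs(P[...,2]-.051)<.005)&(P[...,1]>.09)&(P[...,1]<.17)
    L=[]
    for row in np.unique(np.where(m)[0]):
        q=P[row][m[row]]
        if len(q)>=5: L.append([q[:,0].mean(),q[:,1].max(),q[:,1].min()])
    L=np.array(L); out["stop_left"]=rfit(L[:,0],L[:,1]); out["stop_right"]=rfit(L[:,0],L[:,2]); out["stopx"]=(L[:,0].min(),L[:,0].max())
    out["blank"]=rect(P,M["brown"]).tolist()
    return out
E
python3 - <<'E'
from h import *
p=r.get_image("top"); g=geom(p)
for k in g: print(k,np.round(g[k],4))
for k in("fence_near","fence_far"): print(k,g[k][0]*.228+g[k][1])
for k in("stop_left","stop_right"): print(k,g[k][0]*.62+g[k][1])
P=cloud(p)
uv=np.array([[87,550],[528,513]])/3.7+[230,95]
for u,v in uv.round().astype(int): print(P[v-2,u])
E
```

```text
fence_near [-0.1096  0.6777]
fence_far [-0.1091  0.7003]
stop_left [0.1128 0.0777]
stop_right [0.1066 0.0557]
stopx [0.6071 0.6619]
blank [[489.2 330.8]
 [496.8 203.3]
 [586.3 208.6]
 [578.7 336.1]]
fence_near 0.65272796
fence_far 0.6754534
stop_left 0.14762616
stop_right 0.12175529
[0.33902615 0.36721336 0.01161514]
[3.74184873e-01 5.34585243e-02 2.95595223e-04]
```

{"method": "apply_moves", "body": {
  "motion": [
    [0,0,0,0,0,-1,-1],
    [0,0,0,0,0,-1,-1],
    [0,0,0,0,0,-1,-1],
    [0,0,0,0,0,-0.48,-1],
    [0,0,0,0,0,0,-1]
  ]
}}

```text
t: 1.72
tool_pos: [0.1818, 0.5718, 0.3026]
ee_rot: [-0.0, -0.055, 0.999, -0.0]
wrist_force: [0.2, -0.5, 0.2]
finger_gap: 0.0877
finger_force: 0.0
```

```bash
cat >> h.py <<'E'
from scipy.spatial.transform import Rotation as R
def go(x,y,z,yaw=None):
    """units of tool shift to world point; yaw = wanted world angle of tool y"""
    s=r.read_state(); w,a,b,c=s["ee_rot"]; M=R.from_quat([a,b,c,w])
    d=M.inv().apply(np.array([x,y,z])-s["tool_pos"])/.025
    m=M.as_matrix(); ty=np.arctan2(m[1,1],m[0,1])
    print("t",round(s["t"],2),"pos",np.round(s["tool_pos"],4),"yaw",round(ty,4),"zdown",m[:,2].round(3),"q6",round(s["joint_pos"][5],2),"F",np.round(s["wrist_force"],1))
    print("shift units",d.round(2),"turnz",None if yaw is None else round((ty-yaw)/.12,2))
E
python3 -c "
from h import *
go(.458,.261,.2,1.6808)"
```

```text
t 1.73 pos [0.1818 0.5718 0.3026] yaw 1.68 zdown [-0. -0. -1.] q6 -0.47 F [ 0.2 -0.5  0.2]
shift units [ -9.63 -13.56   4.1 ] turnz -0.01
```

{"method": "apply_moves", "body": {
  "motion": [
    [-0.6,-0.85,0.2,0,0,0,-1],
    [-0.6,-0.85,0.2,0,0,0,-1],
    [-0.6,-0.85,0.2,0,0,0,-1],
    [-0.6,-0.85,0.2,0,0,0,-1],
    [-0.6,-0.85,0.2,0,0,0,-1],
    [-0.6,-0.85,0.2,0,0,0,-1],
    [-0.6,-0.85,0.2,0,0,0,-1],
    [-0.6,-0.85,0.2,0,0,0,-1]
  ]
}}

```text
t: 2.72
tool_pos: [0.3202, 0.4153, 0.2626]
ee_rot: [0.0, -0.054, 0.999, 0.0]
wrist_force: [0.0, -0.6, 0.2]
finger_gap: 0.0877
finger_force: 0.0
```

{"method": "apply_moves", "body": {
  "motion": [
    [-0.6,-0.85,0.3,0,0,0,-1],
    [-0.6,-0.85,0.3,0,0,0,-1],
    [-0.6,-0.85,0.3,0,0,0,-1],
    [-0.6,-0.85,0.3,0,0,0,-1],
    [-0.6,-0.85,0.3,0,0,0,-1],
    [-0.6,-0.85,0.3,0,0,0,-1],
    [-0.6,-0.85,0.3,0,0,0,-1],
    [0,0,0,0,0,0,-1]
  ]
}}

```text
t: 3.72
tool_pos: [0.4408, 0.2785, 0.2094]
ee_rot: [-0.001, -0.053, 0.999, -0.0]
wrist_force: [-0.4, 0.6, 0.6]
finger_gap: 0.0876
finger_force: 0.0
```

```bash
python3 -c "
from h import *
go(.458,.261,.097,1.6808)
p=r.get_image('wrist');cv2.imwrite('pics/w1.png',p['pixels'][...,::-1])
for n in ['far_left','far_right','near_right','blank','stop']:
  for d in r.mark_of(p,n)[:2]: print(n,np.round(d['xyz'],4),round(d['score'],2))
"
```

```text
t 3.73 pos [0.4408 0.2785 0.2094] yaw 1.677 zdown [-0.001 -0.001 -1.   ] q6 -1.18 F [-0.4  0.6  0.6]
shift units [-0.61 -0.77  4.49] turnz -0.03
far_left [0.2989 0.4014 0.0166] 0.81
far_left [0.576  0.336  0.0261] 0.72
far_right [0.5828 0.2067 0.0194] 0.95
near_right [0.4972 0.2014 0.0235] 0.58
blank [0.5392 0.2722 0.0064] 0.91
```

View pics/w1.png

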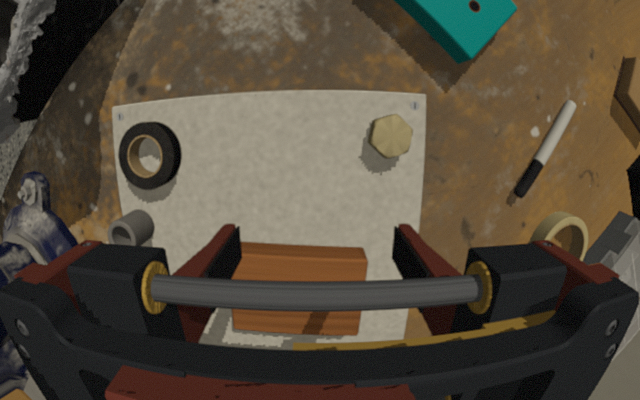

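The wrist view shows the blank (300,290) centred between the fingers (left 220,250; right 410,250). The nut (390,135), tape (150,155) and coupling (130,230) are well clear.

{"method": "apply_moves", "body": {
  "motion": [
    [-0.3,-0.4,0,0,0,0,-1],
    [-0.25,-0.4,0.5,0,0,0,-1],
    [0,0,1,0,0,0,-1],
    [0,0,1,0,0,0,-1],
    [0,0,1,0,0,0,-1],
    [0,0,0.5,0,0,0,-1],
    [0,0,0.4,0,0,0,-1],
    [0,0,0,0,0,0,-1]
  ]
}}

```text
t: 5.03
tool_pos: [0.4561, 0.261, 0.0997]
ee_rot: [-0.0, -0.055, 0.998, -0.0]
wrist_force: [1.3, -0.5, 0.2]
finger_gap: 0.0881
finger_force: 0.0
```

```bash
python3 -c "
from h import *
go(.458,.261,.097,1.6808)
bx=np.array([.994,.1098]);c=np.array([.5377,.2697])
t=c+bx*.0635-bx*.055
go(*t,.097)"
```

```text
t 5.03 pos [0.4561 0.261  0.0997] yaw 1.6804 zdown [-0.001 -0.    -1.   ] q6 -1.23 F [ 1.3 -0.5  0.2]
shift units [-0.07 -0.01  0.11] turnz -0.0
t 5.03 pos [0.4561 0.261  0.0997] yaw 1.6804 zdown [-0.001 -0.    -1.   ] q6 -1.23 F [ 1.3 -0.5  0.2]
shift units [-3.62 -0.01  0.1 ] turnz None
```

{"method": "apply_moves", "body": {
  "motion": [
    [-0.4,0,0,0,0,0,-1],
    [-0.4,0,0,0,0,0,-1],
    [-0.3,0,0,0,0,0,-1],
    [-0.3,0,0,0,0,0,-1],
    [-0.3,0,0,0,0,0,-1],
    [-0.3,0,0,0,0,0,-1],
    [-0.3,0,0,0,0,0,-1],
    [-0.3,0,0,0,0,0,-1]
  ]
}}

```text
t: 6.02
tool_pos: [0.5207, 0.2687, 0.1005]
ee_rot: [-0.001, -0.055, 0.998, 0.0]
wrist_force: [-6.4, -1.1, 5.1]
finger_gap: 0.0877
finger_force: 3.0
```

{"method": "apply_moves", "body": {
  "motion": [
    [-0.2,0,0,0,0,0,-1],
    [-0.2,0,0,0,0,0,-1],
    [-0.15,0,0,0,0,0,-1],
    [-0.1,0,0,0,0,0,-1],
    [-0.1,0,0,0,0,0,-1],
    [0,0,0,0,0,0,-1]
  ]
}}

```text
t: 6.78
tool_pos: [0.5394, 0.2707, 0.1005]
ee_rot: [-0.001, -0.055, 0.998, 0.0]
wrist_force: [-5.6, -0.1, 4.3]
finger_gap: 0.0879
finger_force: 2.4
```

```bash
python3 -c "
from h import *
go(.5,.26,.097)
p=r.get_image('top');cv2.imwrite('pics/t2.png',cv2.resize(p['pixels'][85:255,220:390],None,fx=3.4,fy=3.4)[...,::-1])
P,M=measure(p);print(rect(P,M['brown']).tolist(),M['brown'].sum())"
```

```text
t 6.78 pos [0.5394 0.2707 0.1005] yaw 1.6809 zdown [-0.001  0.    -1.   ] q6 -1.27 F [-5.6 -0.1  4.3]
shift units [ 1.61 -0.25  0.14] turnz None
[[0.0, 0.0], [0.0, 0.0], [0.0, 0.0], [0.0, 0.0]] 0
```

View pics/t2.png

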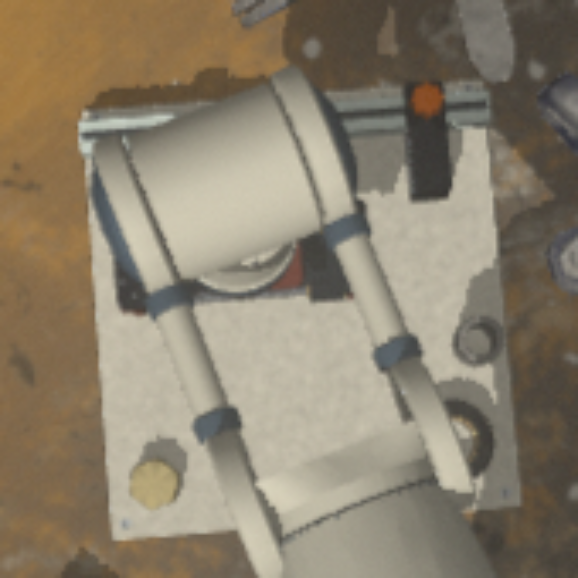

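The arm hides the blank from above. I'll keep creeping forward until the force rises.

{"method": "apply_moves", "body": {
  "motion": [
    [-0.1,0,0,0,0,0,-1],
    [-0.1,0,0,0,0,0,-1],
    [0,0,0,0,0,0,-1]
  ]
}}

```text
t: 7.2
tool_pos: [0.5444, 0.2712, 0.1004]
ee_rot: [-0.0, -0.055, 0.998, 0.0]
wrist_force: [-4.9, 0.1, 3.3]
finger_gap: 0.0882
finger_force: 2.4
```

{"method": "apply_moves", "body": {
  "motion": [
    [-0.06,0,0,0,0,0,-1],
    [-0.06,0,0,0,0,0,-1],
    [0,0,0,0,0,0,-1]
  ]
}}

```text
t: 7.58
tool_pos: [0.5457, 0.2714, 0.1004]
ee_rot: [-0.003, -0.055, 0.998, -0.0]
wrist_force: [-13.2, -1.9, 8.8]
finger_gap: 0.0875
finger_force: 6.6
```

{"method": "apply_moves", "body": {
  "motion": [
    [-0.06,0,0,0,0,0,-1],
    [0,0,0,0,0,0,-1]
  ]
}}

```text
t: 7.82
tool_pos: [0.546, 0.2714, 0.1005]
ee_rot: [-0.004, -0.055, 0.998, -0.0]
wrist_force: [-19.9, -4.4, 13.5]
finger_gap: 0.088
finger_force: 9.8
```

{"method": "apply_moves", "body": {
  "motion": [
    [0.4,0,0,0,0,0,-1],
    [0.4,0,0,0,0,0,-1],
    [0.4,0,0,0,0,0,-1],
    [0,0,-1,0,0,0,-1],
    [0,0,-1,0,0,0,-1],
    [0,0,-1,0,0,0,-1],
    [0,0,-0.5,0,0,0,-1]
  ]
}}

```text
t: 8.7
tool_pos: [0.5193, 0.2683, 0.1893]
ee_rot: [0.001, -0.055, 0.998, 0.0]
wrist_force: [-0.2, 0.5, 0.4]
finger_gap: 0.0878
finger_force: 0.0
```

```bash
python3 -c "
from h import *
# end push: blank centre on fence c=(.601,.277): left end mid = c+.065ey ; TCP 35+10 mm beyond
ex=np.array([.994,.1098]);ey=np.array([-.1098,.994]);c=np.array([.601,.277])
t=c+ey*(.065+.010+.030)-ex*.003
print(t);go(*t,.19,1.6808-np.pi/2)
"
```

```text
[0.586489  0.3810406]
t 8.7 pos [0.5193 0.2683 0.1893] yaw 1.6806 zdown [ 0.002  0.001 -1.   ] q6 -1.26 F [-0.2  0.5  0.4]
shift units [-3.17  4.19 -0.02] turnz 13.09
```

{"method": "apply_moves", "body": {
  "motion": [
    [-0.63,0.84,0,0,0,0,0],
    [-0.63,0.84,0,0,0,0,0],
    [-0.63,0.84,0,0,0,0,0],
    [-0.63,0.84,0,0,0,0,0],
    [-0.63,0.84,0,0,0,0,0],
    [0,0,0,0,0,1,0],
    [0,0,0,0,0,1,0],
    [0,0,0,0,0,1,0]
  ]
}}

```text
t: 9.7
tool_pos: [0.5856, 0.3812, 0.1865]
ee_rot: [-0.0, 0.127, 0.992, -0.0]
wrist_force: [-0.6, -0.2, 0.6]
finger_gap: 0.0439
finger_force: 0.0
```

{"method": "apply_moves", "body": {
  "motion": [
    [0,0,0,0,0,1,0],
    [0,0,0,0,0,1,0],
    [0,0,0,0,0,1,0],
    [0,0,0,0,0,1,0],
    [0,0,0,0,0,1,0],
    [0,0,0,0,0,1,0],
    [0,0,0,0,0,1,0],
    [0,0,0,0,0,1,0]
  ]
}}

```text
t: 10.7
tool_pos: [0.5856, 0.3811, 0.1866]
ee_rot: [-0.0, 0.571, 0.821, -0.001]
wrist_force: [-0.1, 0.4, 0.6]
finger_gap: 0.0438
finger_force: 0.0
```

{"method": "apply_moves", "body": {
  "motion": [
    [0,0,0,0,0,1,0],
    [0,0,0,0,0,1,0],
    [0,0,0,0,0,0,0]
  ]
}}

```text
t: 11.08
tool_pos: [0.5856, 0.3811, 0.1868]
ee_rot: [-0.0, 0.663, 0.749, -0.001]
wrist_force: [1.2, 0.2, -0.6]
finger_gap: 0.0438
finger_force: 0.0
```

```bash
python3 -c "
from h import *
go(.5865,.381,.1,1.6808-np.pi/2)
p=r.get_image('wrist');s=r.get_image('side')
cv2.imwrite('pics/w2.png',np.vstack([p['pixels'][100:],cv2.resize(s['pixels'][170:290,200:400],(500,300))[:, :].repeat(1,0) if 0 else np.pad(cv2.resize(s['pixels'][170:290,200:400],(500,300)),((0,0),(0,140),(0,0)))])[...,::-1])
for q in (p,s):
 for n in ['far_left','far_right','near_right','blank','stop']:
  for d in r.mark_of(q,n)[:2]: print(n,np.round(d['xyz'],4),round(d['score'],2))
t=r.get_image('top');P,M=measure(t);print(M['brown'].sum(),rect(P,M['brown']).tolist())
"
```

```text
t 11.07 pos [0.5856 0.3811 0.1868] yaw 0.1217 zdown [-0.001 -0.001 -1.   ] q6 0.41 F [ 1.2  0.2 -0.6]
shift units [-0.01  0.04  3.47] turnz 0.1
far_left [0.2962 0.4    0.0158] 0.68
far_right [0.2187 0.2977 0.0171] 0.55
blank [0.6038 0.2799 0.0039] 0.79
blank [0.2222 0.3749 0.0014] 0.71
far_left [0.2951 0.4052 0.0121] 0.68
far_left [0.6421 0.347  0.0231] 0.62
far_right [0.219  0.3011 0.0183] 0.75
far_right [0.6031 0.2778 0.0071] 0.73
near_right [0.1494 0.3571 0.0144] 0.95
near_right [0.5635 0.2098 0.026 ] 0.93
blank [0.2269 0.3787 0.0036] 0.96
blank [0.6062 0.2788 0.0075] 0.62
stop [0.6598 0.1379 0.0101] 0.76
1210 [[549.2999877929688, 337.8999938964844], [562.9000244140625, 209.8000030517578], [653.2000122070312, 219.39999389648438], [639.5999755859375, 347.5]]
```

View pics/w2.png

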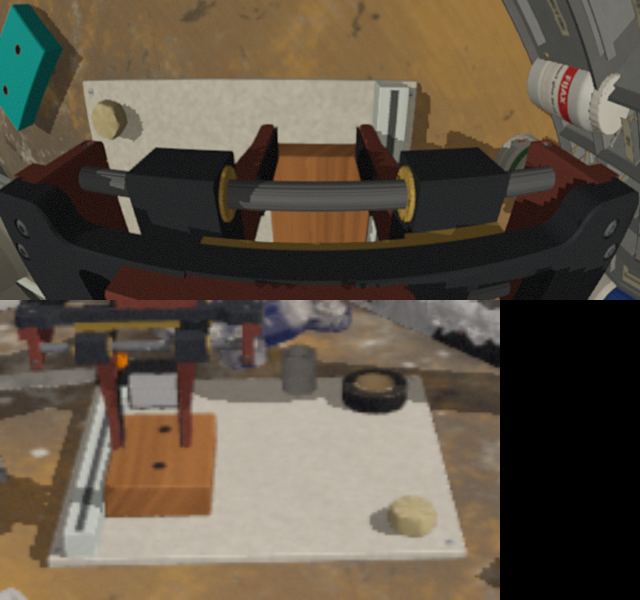

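The blank lies flush along the fence (side inset: far edge along the fence at 110,460) about 66 mm from the stop. The fingers are beyond its left end. I'll lower them and push.

{"method": "apply_moves", "body": {
  "motion": [
    [0,0,1,0,0,0.1,0],
    [0,0,1,0,0,0,0],
    [0,0,1,0,0,0,0],
    [0,0,0.45,0,0,0,0],
    [0,0,0,0,0,0,0]
  ]
}}

```text
t: 12.35
tool_pos: [0.5855, 0.381, 0.1005]
ee_rot: [-0.0, 0.668, 0.744, -0.001]
wrist_force: [-0.2, 0.6, -0.1]
finger_gap: 0.0436
finger_force: 0.0
```

{"method": "apply_moves", "body": {
  "motion": [
    [-0.4,0,0,0,0,0,0],
    [-0.4,0,0,0,0,0,0],
    [-0.3,0,0,0,0,0,0],
    [-0.3,0,0,0,0,0,0],
    [-0.3,0,0,0,0,0,0],
    [-0.3,0,0,0,0,0,0],
    [-0.3,0,0,0,0,0,0],
    [-0.3,0,0,0,0,0,0]
  ]
}}

```text
t: 13.35
tool_pos: [0.5931, 0.317, 0.1023]
ee_rot: [-0.0, 0.667, 0.745, 0.001]
wrist_force: [-0.6, 4.9, 3.2]
finger_gap: 0.0436
finger_force: 2.7
```

{"method": "apply_moves", "body": {
  "motion": [
    [-0.3,0,0,0,0,0,0],
    [-0.2,0,0,0,0,0,0],
    [-0.2,0,0,0,0,0,0],
    [-0.1,0,0,0,0,0,0],
    [0,0,0,0,0,0,0]
  ]
}}

```text
t: 13.98
tool_pos: [0.5953, 0.2969, 0.1022]
ee_rot: [0.0, 0.668, 0.744, 0.001]
wrist_force: [-1.2, 4.7, 4.1]
finger_gap: 0.0442
finger_force: 2.2
```

```bash
python3 -c "
from h import *
ex=np.array([.994,.1098]);ey=np.array([-.1098,.994]);c=np.array([.6078,.2137])
go(*(c+ey*.075-ex*.003),.1,.11)
t=r.get_image('top');P,M=measure(t);print(M['brown'].sum(),rect(P,M['brown']).tolist())
"
```

```text
t 13.97 pos [0.5953 0.2969 0.1022] yaw 0.1088 zdown [ 0.001  0.001 -1.   ] q6 0.3 F [-1.2  4.7  4.1]
shift units [-0.36  0.01  0.09] turnz -0.01
953 [[556.7999877929688, 265.6000061035156], [568.9000244140625, 154.1999969482422], [658.5, 163.89999389648438], [646.4000244140625, 275.3999938964844]]
```

{"method": "apply_moves", "body": {
  "motion": [
    [-0.1,0,0,0,0,0,0],
    [-0.1,0,0,0,0,0,0],
    [-0.06,0,0,0,0,0,0],
    [0,0,0,0,0,0,0]
  ]
}}

```text
t: 14.52
tool_pos: [0.5959, 0.2907, 0.1021]
ee_rot: [-0.0, 0.668, 0.745, 0.001]
wrist_force: [-0.4, 5.2, 4.7]
finger_gap: 0.0438
finger_force: 2.6
```

{"method": "apply_moves", "body": {
  "motion": [
    [-0.06,0,0,0,0,0,0],
    [-0.06,0,0,0,0,0,0],
    [0,0,0,0,0,0,0]
  ]
}}

```text
t: 14.9
tool_pos: [0.5962, 0.2878, 0.102]
ee_rot: [-0.0, 0.668, 0.745, 0.001]
wrist_force: [-0.8, 6.2, 4.6]
finger_gap: 0.0438
finger_force: 2.7
```

{"method": "apply_moves", "body": {
  "motion": [
    [-0.06,0,0,0,0,0,0],
    [-0.04,0,0,0,0,0,0],
    [0,0,0,0,0,0,0]
  ]
}}

```text
t: 15.28
tool_pos: [0.5963, 0.2863, 0.1021]
ee_rot: [-0.001, 0.667, 0.745, 0.001]
wrist_force: [-0.6, 9.4, 5.4]
finger_gap: 0.0442
finger_force: 4.5
```

{"method": "apply_moves", "body": {
  "motion": [
    [-0.06,0,0,0,0,0,0],
    [0,0,0,0,0,0,0]
  ]
}}

```text
t: 15.52
tool_pos: [0.5962, 0.2861, 0.1021]
ee_rot: [-0.002, 0.667, 0.745, 0.002]
wrist_force: [-0.5, 13.3, 2.7]
finger_gap: 0.044
finger_force: 6.6
```

{"method": "apply_moves", "body": {
  "motion": [
    [-0.05,0,0,0,0,0,0],
    [0,0,0,0,0,0,0]
  ]
}}

```text
t: 15.78
tool_pos: [0.5961, 0.2859, 0.1021]
ee_rot: [-0.002, 0.667, 0.745, 0.003]
wrist_force: [0.0, 16.4, 3.7]
finger_gap: 0.0437
finger_force: 8.3
```

{"method": "apply_moves", "body": {
  "motion": [
    [0.3,0,0,0,0,0,0],
    [0.5,0,0,0,0,0,0],
    [0.5,0,0,0,0,0,0],
    [0.5,0,-1,0,0,0,0],
    [1,0,-1,0,0,0,0],
    [1,0,-1,0,0,0,0],
    [1,0,-1,0,0,0,0],
    [0,0,0,0,0,0,0]
  ]
}}

```text
t: 16.77
tool_pos: [0.5837, 0.4033, 0.2037]
ee_rot: [0.001, 0.667, 0.745, 0.002]
wrist_force: [0.5, 0.0, 0.4]
finger_gap: 0.0436
finger_force: 0.0
```

```bash
python3 -c "
from h import *
go(.5,.45,.2)
t=r.get_image('top');s=r.get_image('side')
P,M=measure(t);print(M['brown'].sum(),rect(P,M['brown']).tolist())
a=cv2.resize(t['pixels'][95:195,240:380],(560,400));b=cv2.resize(s['pixels'][185:285,220:400],(560,311))
cv2.imwrite('pics/f.png',cv2.resize(np.vstack([a,b[:200]]),None,fx=1,fy=1)[...,::-1])
for q in(t,s):
 for n in ['far_left','far_right','near_right','blank','stop','nut','tape','coupling']:
  for d in r.mark_of(q,n)[:2]: print(n,np.round(d['xyz'],4),round(d['score'],2))
"
```

```text
t 16.77 pos [0.5837 0.4033 0.2037] yaw 0.1109 zdown [ 0.004  0.002 -1.   ] q6 0.45 F [0.5 0.  0.4]
shift units [ 2.23 -3.12  0.14] turnz None
1633 [[555.2999877929688, 271.3999938964844], [570.2999877929688, 143.5], [660.0999755859375, 154.10000610351562], [645.0999755859375, 282.0]]
far_left [0.647  0.2792 0.027 ] 0.8
far_left [0.3011 0.4003 0.017 ] 0.68
far_right [0.2183 0.2964 0.0162] 0.73
far_right [0.658  0.1547 0.0215] 0.56
near_right [0.5661 0.1434 0.0241] 0.94
near_right [0.1438 0.3537 0.0148] 0.78
blank [0.2244 0.3761 0.0016] 0.76
stop [0.6618 0.1374 0.0074] 0.74
stop [0.647  0.2757 0.027 ] 0.18
nut [0.5678 0.1455 0.0246] 0.39
tape [0.4148 0.1138 0.0073] 0.88
tape [0.5683 0.1442 0.0247] 0.64
coupling [0.4929 0.0914 0.0049] 0.53
far_left [0.6495 0.2834 0.0244] 0.96
far_left [0.2946 0.4067 0.0146] 0.92
far_right [0.6592 0.1505 0.0302] 0.91
far_right [0.2167 0.2981 0.0137] 0.55
near_right [0.1517 0.353  0.0206] 0.97
near_right [0.5715 0.1445 0.0248] 0.96
blank [0.6105 0.2171 0.0097] 0.82
blank [0.2271 0.3795 0.0033] 0.74
stop [0.6609 0.14   0.0093] 0.65
nut [0.3806 0.335  0.0098] 0.63
tape [0.4166 0.1107 0.0087] 0.83
coupling [0.4954 0.0923 0.0058] 0.72
```

View pics/f.png

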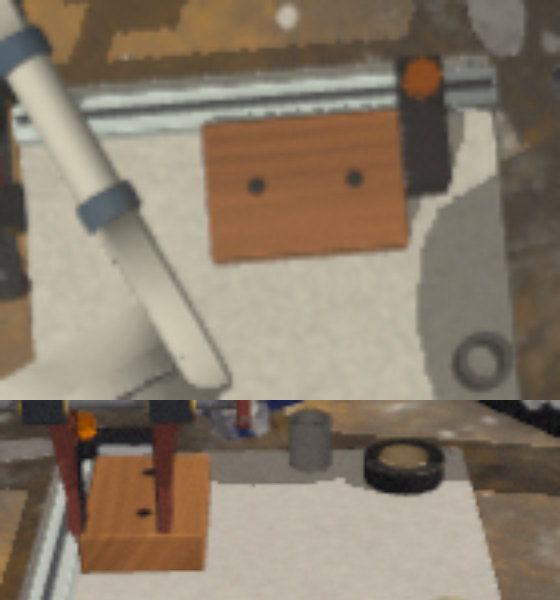

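The top view shows the blank against the fence (310,120) and the stop (405,160). The bystanders haven't moved. Blank yaw is about 0.5 mm to 1 mm off flush, so I'll seat it with one gentle push, closed fingers, on the middle of the near face.

```bash
python3 -c "
from h import *
go(.520,.203,.2,.11)"
```

```text
t 17.68 pos [0.5836 0.4014 0.2014] yaw 0.1087 zdown [ 0.  0. -1.] q6 0.45 F [ 0.7 -0.5 -0.9]
shift units [-7.61 -3.39  0.06] turnz -0.01
```

{"method": "apply_moves", "body": {
  "motion": [
    [-0.95,-0.43,0,0,0,0,1],
    [-0.95,-0.43,0,0,0,0,1],
    [-0.95,-0.43,0,0,0,0,1],
    [-0.95,-0.42,0,0,0,0,1],
    [-0.95,-0.42,0,0,0,0,1],
    [-0.95,-0.42,0,0,0,0,1],
    [-0.95,-0.42,0,0,0,0,1],
    [-0.95,-0.42,0,0,0,0,1]
  ]
}}

```text
t: 18.68
tool_pos: [0.5197, 0.2025, 0.2016]
ee_rot: [0.0, 0.668, 0.744, 0.0]
wrist_force: [1.4, -0.2, -0.2]
finger_gap: 0.0006
finger_force: 0.0
```

{"method": "apply_moves", "body": {
  "motion": [
    [0,0,0,0,0,0,1],
    [0,0,1,0,0,0,1],
    [0,0,1,0,0,0,1],
    [0,0,1,0,0,0,1],
    [0,0,1,0,0,0,1],
    [0,0,0,0,0,0,1]
  ]
}}

```text
t: 19.42
tool_pos: [0.5189, 0.2038, 0.099]
ee_rot: [-0.001, 0.667, 0.745, -0.002]
wrist_force: [-0.2, -0.1, 0.4]
finger_gap: 0.0004
finger_force: 0.0
```

{"method": "apply_moves", "body": {
  "motion": [
    [0,0.3,0,0,0,0,1],
    [0,0.3,0,0,0,0,1],
    [0,0.2,0,0,0,0,1],
    [0,0,0,0,0,0,1]
  ]
}}

```text
t: 19.92
tool_pos: [0.5405, 0.2054, 0.1018]
ee_rot: [0.0, 0.668, 0.744, 0.0]
wrist_force: [-0.3, 0.0, -0.3]
finger_gap: 0.0008
finger_force: 0.0
```

Contact is expected near x≈0.549.

{"method": "apply_moves", "body": {
  "motion": [
    [0,0.1,0,0,0,0,1],
    [0,0.1,0,0,0,0,1],
    [0,0.1,0,0,0,0,1],
    [0,0,0,0,0,0,1]
  ]
}}

```text
t: 20.42
tool_pos: [0.5475, 0.2062, 0.1013]
ee_rot: [-0.0, 0.668, 0.744, -0.0]
wrist_force: [0.2, 0.0, -0.6]
finger_gap: 0.0002
finger_force: 0.0
```

{"method": "apply_moves", "body": {
  "motion": [
    [0,0.06,0,0,0,0,1],
    [0,0.05,0,0,0,0,1],
    [0,0,0,0,0,0,1]
  ]
}}

```text
t: 20.8
tool_pos: [0.5501, 0.2066, 0.1014]
ee_rot: [-0.0, 0.668, 0.744, 0.0]
wrist_force: [-0.2, 0.2, -0.8]
finger_gap: 0.0005
finger_force: 0.0
```

{"method": "apply_moves", "body": {
  "motion": [
    [0,0.06,0,0,0,0,1],
    [0,0.06,0,0,0,0,1],
    [0,0,0,0,0,0,1]
  ]
}}

```text
t: 21.18
tool_pos: [0.5532, 0.2069, 0.1014]
ee_rot: [0.0, 0.668, 0.744, 0.0]
wrist_force: [0.1, -0.1, -0.2]
finger_gap: 0.0002
finger_force: 0.0
```

{"method": "apply_moves", "body": {
  "motion": [
    [0,0.06,0,0,0,0,1],
    [0,0.04,0,0,0,0,1],
    [0,0,0,0,0,0,1]
  ]
}}

```text
t: 21.55
tool_pos: [0.5547, 0.2071, 0.1014]
ee_rot: [-0.001, 0.668, 0.745, -0.001]
wrist_force: [-5.8, -1.6, 3.7]
finger_gap: 0.0007
finger_force: 3.1
```

{"method": "apply_moves", "body": {
  "motion": [
    [0,0.06,0,0,0,0,1],
    [0,0,0,0,0,0,1]
  ]
}}

```text
t: 21.8
tool_pos: [0.555, 0.2072, 0.1014]
ee_rot: [-0.002, 0.668, 0.745, -0.002]
wrist_force: [-12.2, -1.4, 7.8]
finger_gap: 0.0009
finger_force: 6.4
```

{"method": "apply_moves", "body": {
  "motion": [
    [0,0.04,0,0,0,0,1],
    [0,0,0,0,0,0,1]
  ]
}}

```text
t: 22.05
tool_pos: [0.5551, 0.2072, 0.1013]
ee_rot: [-0.003, 0.667, 0.745, -0.003]
wrist_force: [-16.8, -2.6, 10.3]
finger_gap: 0.0002
finger_force: 8.5
```

It was already seated: the force rose without the blank moving. I'll back off, lift, check and hand in.

{"method": "apply_moves", "body": {
  "motion": [
    [0,-0.3,0,0,0,0,1],
    [0,-0.5,0,0,0,0,1],
    [0,-0.5,0,0,0,0,1],
    [0,0,-1,0,0,0,1],
    [0,0,-1,0,0,0,1],
    [0,0,-1,0,0,0,1],
    [0,0,-1,0,0,0,1],
    [0,0,-1,0,0,0,1]
  ]
}}

```text
t: 23.05
tool_pos: [0.5251, 0.2038, 0.2272]
ee_rot: [0.0, 0.668, 0.744, 0.0]
wrist_force: [-0.6, 0.9, 0.6]
finger_gap: 0.0005
finger_force: 0.0
```

{"method": "apply_moves", "body": {
  "motion": [
    [1,0,-0.5,0,0,0,1],
    [1,0,-0.5,0,0,0,1],
    [1,0,0,0,0,0,1],
    [1,0,0,0,0,0,1],
    [1,0,0,0,0,0,1],
    [1,0,0,0,0,0,1],
    [1,0,0,0,0,0,1],
    [0,0,0,0,0,0,1]
  ]
}}

```text
t: 24.05
tool_pos: [0.5061, 0.3795, 0.251]
ee_rot: [-0.0, 0.667, 0.745, -0.0]
wrist_force: [0.1, 0.6, -0.1]
finger_gap: 0.0004
finger_force: 0.0
```

```bash
python3 -c "
from h import *
t=r.get_image('top');g=geom(t)
for k in g: print(k,np.round(g[k],4).tolist())
b=np.array(g['blank']);print(b.mean(0))
s=r.get_image('side')
for n in ['far_left','far_right','near_right','stop','nut','tape','coupling']:
  for d in r.mark_of(s,n)[:2]: print(n,np.round(d['xyz'],4),round(d['score'],2))
"
```

```text
fence_near [-0.12520000338554382, 0.6827999949455261]
fence_far [-0.11129999905824661, 0.7006999850273132]
stop_left [0.1111999973654747, 0.07800000160932541]
stop_right [0.10909999907016754, 0.053599998354911804]
stopx [0.607, 0.6909]
blank [[555.6, 271.6], [570.3, 143.4], [661.3, 153.8], [646.6, 282.0]]
[608.44998169 212.70000076]
far_left [0.2994 0.4055 0.0147] 0.77
far_left [0.6521 0.2807 0.0254] 0.72
far_right [0.6571 0.1519 0.03  ] 0.94
far_right [0.2192 0.3001 0.0163] 0.75
near_right [0.1498 0.3567 0.0167] 0.96
near_right [0.5719 0.1444 0.0219] 0.57
stop [0.6614 0.1367 0.0111] 0.88
stop [0.4955 0.0866 0.0066] 0.69
nut [0.3804 0.3377 0.0094] 0.7
nut [0.4157 0.1119 0.0081] 0.45
tape [0.4138 0.111  0.0091] 0.6
coupling [0.4966 0.0879 0.0102] 0.7
```

```bash
python3 -c "
from plant import r
print(r.close_job())"
```

```text
the job is handed in; nothing more can be done
None
```

The blank was pushed flat against the fence and up to the stop (measured within about 1 mm of the target), the nut, tape and coupling stayed where they were within measuring error, the hand is clear, and the job was handed in at about 24 s; no verdict was returned.

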